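Lift the inked lino block off its stand with the lifter

ROBOT

A 6-joint arm with a two-finger parallel gripper is mounted at the origin on a cart in front of the work surface, level with it; the furniture and walls round the work are solid. World frame = base frame: x ahead of the robot, y to its left, z up, the work surface at z = 0. Lengths are in m, angles in degrees, forces in N, time in s.
With the tool pointing down it reaches from about 0.4 to 0.925 m from the base axis. Payload 12.5 kg.
Tool frame: the origin (TCP) lies at the very end of the fingers, on their centre line; the grasp point (between the pads) lies 19 mm behind it; z points along the fingers, y is the direction in which the jaws open and shut (so a half turn about z gives the same grasp; the last joint's range is limited). The gripper opens to 95 mm and grips with 3 to 60 N. Pads are 20 mm wide; open, the fingers measure 119 mm over their backs; the gripper's body (75 mm by 180 mm) begins 59 mm behind the grasp point.
Start: joints at [-72.571, 28.126, 89.318, -0, 62.55, -6.05], TCP at [0.249, -0.573, 0.215] pointing down, gripper open.
Joint ranges: [-177.58, 177.58], [-47.91, 125.51], [2.72, 160], [-65.01, 245.01], [3.68, 167.84], [-153.87, 153.87]. Speed limits (degrees/s): [127.2, 127.2, 159.86, 180, 180, 180].

INTERFACE

Orientations are given as a 3x3 rotation matrix whose columns are the frame's x, y, z axes.
In Python, from station import env, cams gives the robot as it stands. The module is installed in compiled form; this text tells all that it offers.
- The arm moves only by the shell command python3 -m pendant 'ROWS' [FORCE]. ROWS is JSON, a list of rows, each an object of numbers: "hand": the closure, from -1 (fully open) to 1 (shut); "dx", "dy", "dz": the shift along the tool's x, y, z as a fraction of full scale; "turn": the turn about the tool's z as a fraction of full scale. A call has 1 to 20 rows; each row shifts and turns the pose as measured when the row begins, along the tool's axes as they then stand; what a row does not reach is not made up. Full scale, the value 1, is 30 mm for a shift and 5 degrees for a turn. A row lasts 1/10 s, in which the tool goes at most 50 mm and 8.59 degrees, less where a joint would pass 70% of its speed; a pose out of reach is approached as far as the arm can. A call with a number of a shift or a turn outside -1 to 1 is refused whole. A call with a gripper value outside its range is refused whole. The fingers move at their own pace and stop on an object; FORCE is the grip in N (left out, the last holds). Time passes only in rows, so rows that do not move let the fingers close. It gives the time, the measured TCP pose, the force and the opening at its end, in the units of the state.
- env.sense(): the state, without advancing time (a new reading comes with each control period).
- cams.grab_frame(name): name is "scene" or "top" or "wrist"; returns a dict with "pixels" (420x560x3 uint8, red, green, blue), "fx", "fy", "cx", "cy" (pixels), "k1" (the pictures are not rectified: a ray, as slopes to the right and down, at radius r is drawn at 1 + k1 r^2 times it, then the intrinsics apply), "position" and "rotation" of the camera in the world; the wrist camera has in their place "tool_from_camera" (4x4, takes a point from camera to tool coordinates, whose origin is the TCP and whose axes are the flange's). Camera axes: x right, y up, looking along -z (the intrinsics and any distortion apply to the point x, -y, -z); pixel columns grow to the right and rows downward; lengths in m; the calibration is good to about 2 mm. A picture is of the moment at which its call begins: read the wrist's pose just before it. There is no depth.
- env.finish_job(): hands the job in, once; it reports no verdict.
The state is a dict: "time_s": time; "joint_pos": joint angles; "dq": joint speeds; "tau": joint torques, N m; "tool_pos": TCP position; "eef_rot": TCP orientation; "wrist_force": force on the tool from outside, world axes, zero at the start; "torque": the same for the moment, N m; "opening": finger opening in m.
Only numpy, scipy, OpenCV 4.12 (cv2) and the standard library are available. Lean on these libraries where they do the work, as an engineer would, in place of code of your own. Each camera call takes 0.05 s, during which the arm holds its last target.

TASK

The brown lino block on its stand has a freshly inked face, so do not touch it with the gripper. Take the red-handled steel lifter by its handle, slide the blade under the block between the rails of the stand, lift the block off and lower it, lying on the blade, onto the middle of the cork mat; let go only once the lifter is down, and leave it there with the block lying flat on its blade. Leave the stack of white cards on the other stand where it is.

Things in the scene. Friction and masses are not known exactly. Their poses are not given: they have to be found in the camera images.
- lino_block: Brown lino block, 75 (x) x 100 (y) x 9 mm, 0.11 kg. Origin: centre of underside, z up. It lies on a fixed stand (turned up to 15 deg), centred within 6 mm, square within 3 deg. The stand: two 88 mm rails along the block's x, tops 30 mm above the table, 80 mm free gap between them, joined by a 5 mm board on the table; so under the block it is free from 5 to 30 mm up, open at front (-x) and back.
- lifter: Steel lifter lying loose, turned up to 23 deg, 0.18 kg. Blade 54 mm wide (y), 2.5 mm thick, from x = -100 to +42 mm. Origin: on the blade's underside, where the block's middle belongs; x to the front edge, z up. Upright red handle at x = -85, y = 0 mm: 24 (x) x 44 (y) mm, from 14 to 82 mm above the underside, on a 20 x 36 mm foot; best gripped from above on its front and back faces.
- cork_mat: Fixed brown cork mat lying flat on the table, 190 (x) x 140 (y) x 4 (z) mm, turned up to 6 degrees. Origin: centre of its underside; x along the longer side, z up.
- card_deck: Stack of white cards in a brown band, 88 (x) x 124 (y) x 14 mm, to be left alone. Origin: centre of its underside. It lies on a second stand like the block's, 30 mm above the table.
There are look-alikes about, which are no part of the job. Of the things that look like the lino_block, the larger one is meant.

How it is judged:
By the outcome, as a careful person would: the job done as asked, in the order asked, and still so for the second after the job is handed in, with the robot touching nothing.
It also fails if it takes over 53 s, if anything falls off the work surface, if the arm or the gripper's body presses on something with over 40 N, if the wrist force passes 120 N, or if a joint passes its speed limit or range.

## Working session

There is one attempt and no reset: what is moved stays moved. The work goes in short steps, Python scripts to look and compute and a shell command to move; the robot and the scene stay as the last step left them, time stands still between calls to the robot, and variables do not carry over. Pictures are saved under pics/ and viewed, and the job is handed in when it is done.

```bash
mkdir -p pics; cat > h.py <<'E'
import numpy as np, cv2
from station import env, cams
def pose(f,st):
    if 'position' in f: return np.array(f['position']),np.array(f['rotation'])
    T=np.array(f['tool_from_camera']);R=np.array(st['eef_rot']);p=np.array(st['tool_pos'])
    return R@T[:3,3]+p, R@T[:3,:3]
def ray(f,uv):
    uv=np.atleast_2d(np.float64(uv))
    K=np.array([[f['fx'],0,f['cx']],[0,f['fy'],f['cy']],[0,0,1]])
    n=cv2.undistortPoints(uv[:,None],K,np.array([f['k1'],0,0,0.]))[:,0]
    return np.c_[n[:,0],-n[:,1],-np.ones(len(n))]
def toplane(f,uv,z,st=None):
    p,R=pose(f,st); d=ray(f,uv)@R.T
    return p+d*((z-p[2])/d[:,2])[:,None]
def proj(f,P,st=None):
    p,R=pose(f,st); q=(np.atleast_2d(P)-p)@R
    a=q[:,0]/-q[:,2]; b=-q[:,1]/-q[:,2]; s=1+f['k1']*(a*a+b*b)
    return np.c_[f['fx']*a*s+f['cx'],f['fy']*b*s+f['cy']]
def grab(n,save):
    st=env.sense(); f=cams.grab_frame(n)
    cv2.imwrite('pics/'+save,f['pixels'][:,:,::-1]); np.save('pics/'+save+'.npy',dict(f=f,st=st),allow_pickle=True)
    return f,st
def load(save):
    d=np.load('pics/'+save+'.npy',allow_pickle=True).item(); return d['f'],d['st']
E
python3 - <<'E'
from h import *
for n in ['scene','top','wrist']:
    f,st=grab(n,n+'0.png'); print(n,f['fx'],f['k1'],pose(f,st))
print(st)
E
```

```text
scene 474.54493862881856 -0.13527853700569614 (array([0.00293358, 0.70058658, 0.97909941]), array([[-0.76338085,  0.44198214, -0.47106418],
       [-0.64592625, -0.51624121,  0.56238269],
       [ 0.00538036,  0.7335849 ,  0.67957652]]))
top 529.5615280505152 -0.12666077487829389 (array([ 0.33820777, -0.05482331,  1.41244954]), array([[ 0.00203142,  0.97245301, -0.23309014],
       [-0.99999392,  0.00263575,  0.00228124],
       [ 0.00283276,  0.23308409,  0.97245246]]))
wrist 313.2060548977511 -0.0557765708107687 (array([ 0.31182394, -0.54618028,  0.38378676]), array([[ 3.98849983e-01,  8.89557723e-01,  2.22723478e-01],
       [-9.17016145e-01,  3.86981894e-01,  9.65733016e-02],
       [-2.82427346e-04, -2.42759285e-01,  9.70086517e-01]]))
{'time_s': 0.1, 'joint_pos': array([-7.25700423e+01,  2.81612922e+01,  8.93452864e+01, -1.15544592e-03,
        6.25504587e+01, -6.05023572e+00]), 'dq': array([ 0.03612869,  0.06867951, -0.06027772,  0.00541188,  0.05515486,
       -0.0296756 ]), 'tau': array([ 2.30636295e-03, -6.13623333e+01, -2.58605433e+01,  6.93109003e-02,
        4.70060273e-02, -4.43503802e-05]), 'tool_pos': array([ 0.24897547, -0.5730404 ,  0.2141218 ]), 'eef_rot': array([[ 9.17194169e-01,  3.98440405e-01, -3.15262111e-04],
       [ 3.98440520e-01, -9.17193687e-01,  9.44417540e-04],
       [ 8.71376895e-05, -9.91827461e-04, -9.99999504e-01]]), 'wrist_force': array([ 0.26856572,  0.2747298 , -1.18632481]), 'torque': array([ 0.05441798, -0.03591449, -0.05067154]), 'opening': 0.09528187272666788}
```

View pics/top0.png

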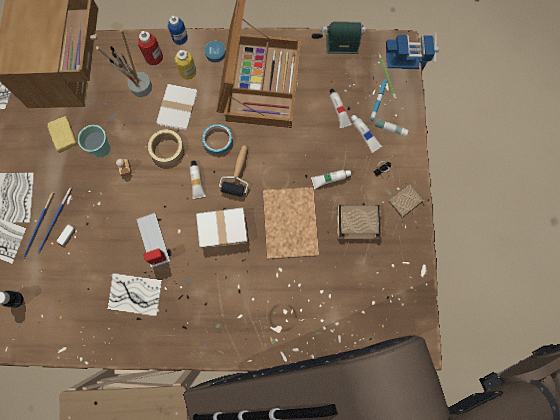

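View pics/scene0.png

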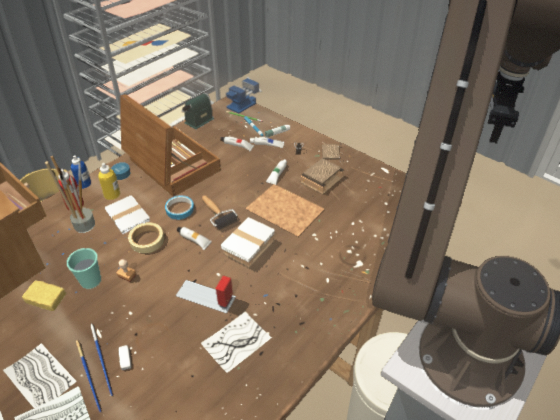

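The top view shows the lifter at (152,240) with its red handle toward the robot, the card deck at (222,228), the mat at (291,222) and the large block on its stand at (359,222). A small look-alike block lies on the table at (406,200). The other white card packet, at (176,106), is irrelevant. Next I'll check close crops.

```bash
python3 - <<'E'
from h import *
f,st=load('top0.png'); im=f['pixels'][:,:,::-1]
a=cv2.resize(im[180:260,325:435],None,fx=5,fy=5,interpolation=cv2.INTER_CUBIC)
b=cv2.resize(im[205:275,125:195],None,fx=5,fy=5,interpolation=cv2.INTER_CUBIC)
c=np.zeros((400,900,3),np.uint8);c[:,:550]=a;c[:350,550:900]=b
cv2.imwrite('pics/crop1.png',cv2.resize(c,(800,356)))
print('block top guess',toplane(f,[[359,222]],.039),toplane(f,[[406,200]],.009),'mat',toplane(f,[[291,222]],.004),'handle',toplane(f,[[155,255]],.08))
E
```

```text
block top guess [[ 0.63823309 -0.28289179  0.039     ]] [[ 0.70720097 -0.42109098  0.009     ]] mat [[ 0.64548094 -0.10278508  0.004     ]] handle [[0.54152755 0.2473252  0.08      ]]
```

View pics/crop1.png

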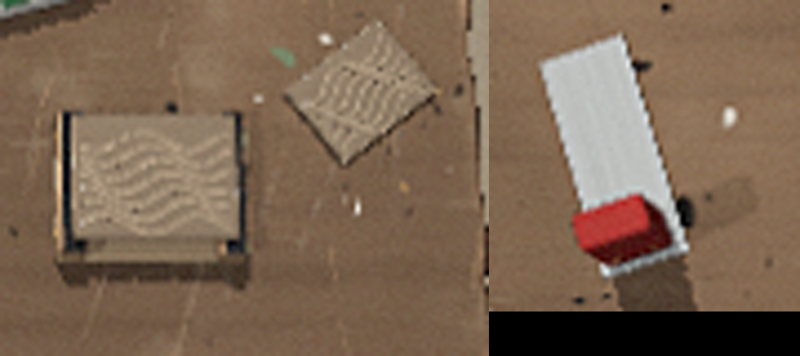

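```bash
python3 - <<'E'
from h import *
f,st=load('top0.png'); im=f['pixels']; hsv=cv2.cvtColor(im,cv2.COLOR_RGB2HSV)
def big(m,roi):
    k=np.zeros_like(m);x0,y0,x1,y1=roi;k[y0:y1,x0:x1]=m[y0:y1,x0:x1]
    cs,_=cv2.findContours(k,cv2.RETR_EXTERNAL,cv2.CHAIN_APPROX_NONE);return max(cs,key=cv2.contourArea)
def rect(c,z,n):
    P=toplane(f,c[:,0].astype(float),z)[:,:2]*1000
    (cx,cy),(w,h),a=cv2.minAreaRect(P.astype(np.float32)); print(n,cx,cy,w,h,a)
rect(big(cv2.inRange(hsv,(0,0,150),(180,60,255)),(125,205,195,275)),.0025,'blade')
rect(big(cv2.inRange(hsv,(0,160,60),(8,255,255))|cv2.inRange(hsv,(170,160,60),(180,255,255)),(125,205,195,275)),.082,'handle')
m=cv2.inRange(hsv,(8,100,130),(20,255,255)); 
rect(big(m,(250,180,330,265)),.004,'mat')
print(hsv[222,291],hsv[222,359],hsv[245,345],hsv[280,330])
for p in [(330,210),(359,215),(359,204)]: print(im[p[1],p[0]])
E
```

```text
blade 596.3585815429688 274.19696044921875 143.7337188720703 54.35525894165039 19.720659255981445
handle 537.8216552734375 248.52304077148438 32.37678909301758 50.42962646484375 17.707786560058594
mat 647.8112182617188 -100.16316986083984 194.89271545410156 140.12913513183594 3.758906602859497
[ 15 106 173] [ 17  71 144] [ 12  95 118] [ 14  97 131]
[118  93  72]
[174 151 126]
[120  96  72]
```

The stand-mounted block is the larger one, so it is the target. Rough measurements for the lifter: origin near (0.624, 0.284), yaw 19.7°, handle near (0.544, 0.254). The tool's y axis is radial now, so I'll swing along an arc to the lifter.

```bash
python3 -m pendant '[{"hand":-1,"dx":0.5,"turn":-0.3},{"hand":-1,"dx":1,"turn":-0.55},{"hand":-1,"dx":1,"turn":-0.55},{"hand":-1,"dx":1,"turn":-0.55},{"hand":-1,"dx":1,"turn":-0.55},{"hand":-1,"dx":1,"turn":-0.55},{"hand":-1,"dx":1,"turn":-0.55},{"hand":-1,"dx":1,"turn":-0.55},{"hand":-1,"dx":1,"turn":-0.55},{"hand":-1,"dx":1,"turn":-0.55},{"hand":-1,"dx":1,"turn":-0.55},{"hand":-1,"dx":1,"turn":-0.55},{"hand":-1,"dx":1,"turn":-0.55},{"hand":-1,"dx":1,"turn":-0.55},{"hand":-1,"dx":0.5,"turn":-0.3},{"hand":-1}]'
```

```text
validation failed for argument at $[0]...
```

```bash
python3 -m pendant '[{"hand":-1,"dx":0.5,"dy":0,"dz":0,"turn":-0.3},{"hand":-1,"dx":1,"dy":0,"dz":0,"turn":-0.55},{"hand":-1,"dx":1,"dy":0,"dz":0,"turn":-0.55},{"hand":-1,"dx":1,"dy":0,"dz":0,"turn":-0.55},{"hand":-1,"dx":1,"dy":0,"dz":0,"turn":-0.55},{"hand":-1,"dx":1,"dy":0,"dz":0,"turn":-0.55},{"hand":-1,"dx":1,"dy":0,"dz":0,"turn":-0.55},{"hand":-1,"dx":1,"dy":0,"dz":0,"turn":-0.55},{"hand":-1,"dx":1,"dy":0,"dz":0,"turn":-0.55},{"hand":-1,"dx":0.5,"dy":0,"dz":0,"turn":-0.3},{"hand":-1,"dx":0,"dy":0,"dz":0,"turn":0}]'
python3 -c "
from h import *
s=env.sense();print(s['tool_pos'],s['eef_rot'],s['joint_pos'])"
```

```text
time_s: 1.25
tool_pos: [0.482, -0.406, 0.2123]
eef_rot: [[0.639, 0.769, -0.001], [0.769, -0.639, 0.004], [0.003, -0.004, -1.0]]
wrist_force: [1.1, 0.5, -0.0]
opening: 0.095
[ 0.48203244 -0.4060141   0.21233916] [[ 6.39379220e-01  7.68890903e-01 -9.95622605e-04]
 [ 7.68886652e-01 -6.39369992e-01  4.39669570e-03]
 [ 2.74400811e-03 -3.57667680e-03 -9.99989839e-01]] [-46.16714302  28.76415927  88.55022705   0.14974538  62.90692119
  -6.49015687]
```

```bash
python3 -m pendant '[{"hand":-1,"dx":0.6,"dy":0.3,"dz":0,"turn":-0.4},{"hand":-1,"dx":0.9,"dy":0.5,"dz":-0.1,"turn":-0.7},{"hand":-1,"dx":1,"dy":0.5,"dz":-0.1,"turn":-0.7},{"hand":-1,"dx":1,"dy":0.5,"dz":0,"turn":-0.7},{"hand":-1,"dx":0.9,"dy":0.3,"dz":0,"turn":-0.5},{"hand":-1,"dx":0.6,"dy":0.1,"dz":0,"turn":-0.3},{"hand":-1,"dx":0,"dy":0,"dz":0,"turn":0},{"hand":-1,"dx":0,"dy":0,"dz":0,"turn":0}]'
python3 -c "
from h import *
f,s=grab('wrist','w1.png');print(s['tool_pos'],s['eef_rot'],s['dq'])"
```

```text
time_s: 2.05
tool_pos: [0.6169, -0.3194, 0.2179]
eef_rot: [[0.394, 0.919, -0.003], [0.919, -0.394, 0.004], [0.002, -0.005, -1.0]]
wrist_force: [0.3, 0.3, 0.5]
opening: 0.0955
[ 0.61690181 -0.31937403  0.21786821] [[ 0.3944022   0.91893147 -0.00344316]
 [ 0.91893594 -0.3943908   0.00355447]
 [ 0.00190836 -0.00456594 -0.99998776]] [-0.03079075 -0.12248235  0.31907532  0.09924719  0.11585454  0.03304836]
```

View pics/w1.png

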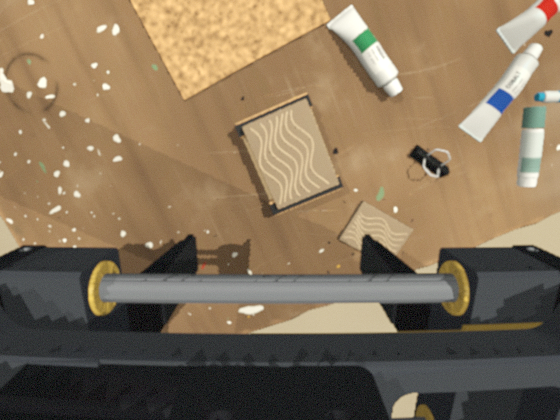

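The wrist view shows the block on its black-edged rails at (292,155), the mat corner at (187,98) and the small look-alike at (376,232). I'll enlarge the block to get its corners.

```bash
python3 - <<'E'
from h import *
f,st=load('w1.png'); im=f['pixels'][:,:,::-1]
cv2.imwrite('pics/crop2.png',cv2.resize(im[88:223,225:355],None,fx=5,fy=4.4,interpolation=cv2.INTER_CUBIC))
hsv=cv2.cvtColor(im,cv2.COLOR_BGR2HSV)
m=cv2.inRange(hsv,(8,30,125),(24,110,255))
k=np.zeros_like(m);k[92:220,232:350]=m[92:220,232:350]
k=cv2.morphologyEx(k,cv2.MORPH_OPEN,np.ones((5,5)))
c=max(cv2.findContours(k,cv2.RETR_EXTERNAL,cv2.CHAIN_APPROX_NONE)[0],key=cv2.contourArea)
P=toplane(f,c[:,0].astype(float),.039,st)[:,:2]*1000
print(cv2.minAreaRect(P.astype(np.float32)),cv2.boundingRect(c))
o=im.copy();cv2.drawContours(o,[c],-1,(0,0,255),1)
cv2.imwrite('pics/crop2b.png',cv2.resize(o[88:223,225:355],None,fx=4,fy=4,interpolation=cv2.INTER_NEAREST))
E
```

```text
((654.40478515625, -285.0133056640625), (101.137939453125, 101.11924743652344), 89.97923278808594) (243, 99, 107, 109)
```

View pics/crop2b.png

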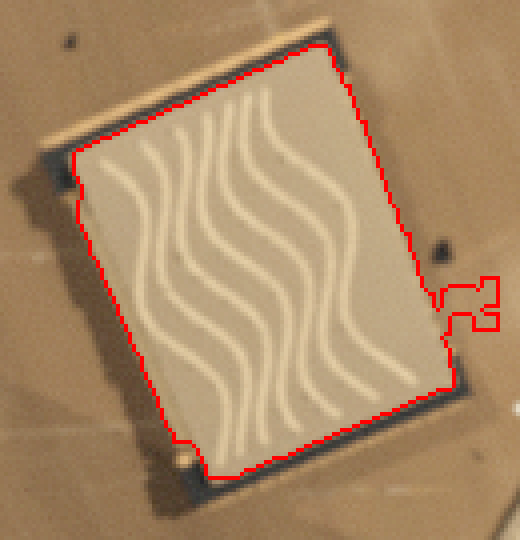

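View pics/crop2.png

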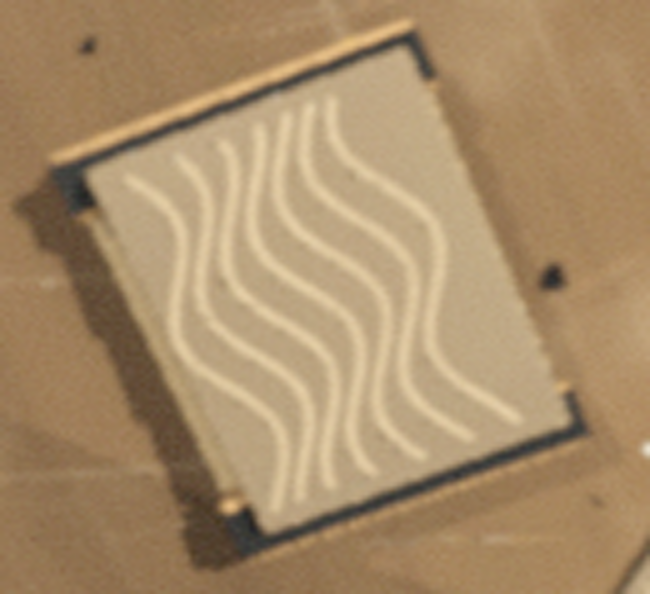

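```bash
python3 - <<'E'
from h import *
f,st=load('w1.png')
def go(n,pts,z):
    q=np.array(pts,float)/[5,4.4]+[225,88]-[.4,.4]
    P=toplane(f,q,z,st)[:,:2]*1000
    print(n,P.round(1).tolist(),'c',P.mean(0).round(1)); e=np.roll(P,-1,0)-P
    print('  len',np.linalg.norm(e,axis=1).round(1),'ang',np.degrees(np.arctan2(e[:,1],e[:,0])).round(1))
go('block',[(88,170),(412,45),(572,425),(268,530)],.039)
go('stand',[(55,170),(410,30),(585,432),(240,555)],.030)
f,st=load('top0.png')
# top crop: scale 5*800/900
def top(n,pts,z):
    P=toplane(f,np.array(pts)/(5*800/900)+[325,180]-.4,z)[:,:2]*1000
    e=np.roll(P,-1,0)-P;print(n,P.mean(0).round(1),np.linalg.norm(e,axis=1).round(1),np.degrees(np.arctan2(e[:,1],e[:,0])).round(1))
top('topblock',[(72,113),(237,115),(241,240),(78,240)],.039)
E
```

```text
block [[610.3, -235.2], [685.7, -235.6], [684.0, -335.6], [610.2, -334.1]] c [ 647.5 -285.1]
  len [ 75.4 100.   73.8  98.9] ang [ -0.3 -90.9 178.8  90. ]
stand [[602.7, -231.7], [687.7, -231.6], [687.2, -340.6], [600.5, -339.8]] c [ 644.5 -285.9]
  len [ 85.  109.   86.6 108.1] ang [ 1.000e-01 -9.030e+01  1.795e+02  8.890e+01]
topblock [ 645.5 -285.7] [100.3  77.   97.9  78. ] [-90.5 179.3  90.    1.1]
```

```bash
python3 -m pendant '[{"hand":-1,"dx":0.5,"dy":-0.1,"dz":0,"turn":-0.3},{"hand":-1,"dx":1,"dy":-0.15,"dz":0,"turn":-0.44},{"hand":-1,"dx":1,"dy":-0.15,"dz":0,"turn":-0.44},{"hand":-1,"dx":1,"dy":-0.15,"dz":0,"turn":-0.44},{"hand":-1,"dx":1,"dy":-0.15,"dz":0,"turn":-0.44},{"hand":-1,"dx":1,"dy":-0.15,"dz":0,"turn":-0.44},{"hand":-1,"dx":1,"dy":-0.15,"dz":0,"turn":-0.44},{"hand":-1,"dx":1,"dy":-0.15,"dz":0,"turn":-0.44},{"hand":-1,"dx":1,"dy":-0.15,"dz":0,"turn":-0.44},{"hand":-1,"dx":1,"dy":-0.15,"dz":0,"turn":-0.44},{"hand":-1,"dx":1,"dy":-0.15,"dz":0,"turn":-0.44},{"hand":-1,"dx":1,"dy":-0.15,"dz":0,"turn":-0.44},{"hand":-1,"dx":1,"dy":-0.15,"dz":0,"turn":-0.44},{"hand":-1,"dx":1,"dy":-0.15,"dz":0,"turn":-0.44},{"hand":-1,"dx":1,"dy":-0.15,"dz":0,"turn":-0.44},{"hand":-1,"dx":1,"dy":-0.15,"dz":0,"turn":-0.44},{"hand":-1,"dx":1,"dy":-0.15,"dz":0,"turn":-0.44},{"hand":-1,"dx":0.5,"dy":0,"dz":0,"turn":-0.3},{"hand":-1,"dx":0,"dy":0,"dz":0,"turn":0},{"hand":-1,"dx":0,"dy":0,"dz":0,"turn":0}]'
python3 -c "
from h import *
f,s=grab('wrist','w2.png');print(s['tool_pos'],s['eef_rot'],s['dq'])"
```

```text
time_s: 4.1
tool_pos: [0.5736, 0.2018, 0.2232]
eef_rot: [[-0.28, 0.96, -0.0], [0.96, 0.28, 0.004], [0.004, 0.001, -1.0]]
wrist_force: [-0.8, 0.4, -0.5]
opening: 0.0953
[0.57357105 0.20177039 0.22316677] [[-2.80305566e-01  9.59910799e-01 -2.18379549e-04]
 [ 9.59904194e-01  2.80304468e-01  3.65298686e-03]
 [ 3.56775430e-03  8.14329105e-04 -9.99993304e-01]] [ 0.13119109 -0.04604986 -0.05545443 -0.01310352  0.01108636 -0.2230609 ]
```

View pics/w2.png

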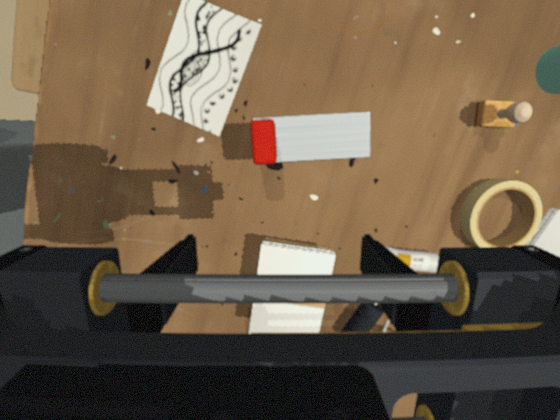

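The lifter is fully visible: blade from (275,115) to (370,158), red handle at (263,141).

```bash
python3 - <<'E'
from h import *
f,st=load('w2.png'); im=f['pixels']; hsv=cv2.cvtColor(im,cv2.COLOR_RGB2HSV)
def big(m):
    k=np.zeros_like(m);k[95:180,240:390]=m[95:180,240:390]
    return max(cv2.findContours(k,cv2.RETR_EXTERNAL,cv2.CHAIN_APPROX_NONE)[0],key=cv2.contourArea)
def rect(c,z,n):
    P=toplane(f,c[:,0].astype(float),z,st)[:,:2]*1000
    r=cv2.minAreaRect(P.astype(np.float32));print(n,r,cv2.boxPoints(r).round(1).tolist())
rect(big(cv2.inRange(hsv,(0,0,150),(180,70,255))),.0025,'blade')
red=cv2.inRange(hsv,(0,150,60),(8,255,255))|cv2.inRange(hsv,(170,150,60),(180,255,255))
bright=red&cv2.inRange(hsv,(0,0,175),(180,255,255))
rect(big(red),.082,'redall');rect(big(bright),.082,'redtop')
cv2.imwrite('pics/crop3.png',cv2.resize(im[100:175,240:380,::-1],None,fx=5,fy=5,interpolation=cv2.INTER_CUBIC))
E
```

```text
blade ((596.5886840820312, 273.6245422363281), (141.3982696533203, 55.92062759399414), 19.60416030883789) [[520.5999755859375, 276.20001220703125], [539.4000244140625, 223.60000610351562], [672.5999755859375, 271.0], [653.7999877929688, 323.70001220703125]]
redall ((543.2548217773438, 253.61932373046875), (23.319889068603516, 42.593597412109375), 19.37903594970703) [[525.2000122070312, 269.79998779296875], [539.2999877929688, 229.6999969482422], [561.2999877929688, 237.39999389648438], [547.2000122070312, 277.6000061035156]]
redtop ((543.9343872070312, 255.0169219970703), (20.830455780029297, 40.404632568359375), 19.219589233398438) [[527.4000244140625, 270.70001220703125], [540.7999877929688, 232.5], [560.4000244140625, 239.39999389648438], [547.0999755859375, 277.5]]
```

View pics/crop3.png

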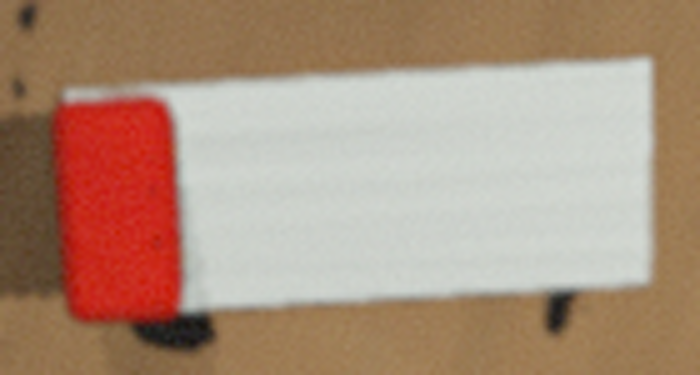

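```bash
python3 -m pendant '[{"hand":-1,"dx":0.6,"dy":-0.2,"dz":0.3,"turn":-0.3},{"hand":-1,"dx":0.8,"dy":-0.2,"dz":0.5,"turn":-0.3},{"hand":-1,"dx":0.5,"dy":-0.1,"dz":0.4,"turn":0},{"hand":-1,"dx":0,"dy":0,"dz":0,"turn":0},{"hand":-1,"dx":0,"dy":0,"dz":0,"turn":0}]'
cat > d.py <<'E'
from h import *
import sys
def d(x,y,z,yaw):
    s=env.sense();R=np.array(s['eef_rot']);e=R.T@(np.array([x,y,z])-s['tool_pos'])
    a=np.degrees(np.arctan2(R[1,1],R[0,1]))
    print('t',s['time_s'],'pos',s['tool_pos'].round(4),'yaw',a.round(2),'open',round(s['opening'],4),'F',s['wrist_force'].round(1),'T',s['torque'].round(2),'j',s['joint_pos'].round(0))
    print('need units dx,dy,dz',(e/.03).round(2),'turn',round(-(yaw-a)/5,2),'tilt',R[:2,2].round(4))
d(*map(float,sys.argv[1:5]))
E
python3 d.py .5435 .2545 .036 19.5
```

```text
time_s: 4.65
tool_pos: [0.5415, 0.2499, 0.1847]
eef_rot: [[-0.328, 0.945, -0.001], [0.945, 0.328, 0.003], [0.003, 0.0, -1.0]]
wrist_force: [0.2, 0.0, 0.8]
opening: 0.0952
t 4.65 pos [0.5415 0.2499 0.1847] yaw 19.12 open 0.0952 F [0.2 0.  0.8] T [-0.01 -0.09 -0.02] j [18. 28. 95.  0. 57. -1.]
need units dx,dy,dz [0.11 0.11 4.96] turn -0.08 tilt [-0.0007  0.0031]
```

```bash
python3 -m pendant '[{"hand":-1,"dx":0.1,"dy":0.1,"dz":0.5,"turn":-0.08},{"hand":-1,"dx":0,"dy":0,"dz":0.9,"turn":0},{"hand":-1,"dx":0,"dy":0,"dz":0.9,"turn":0},{"hand":-1,"dx":0,"dy":0,"dz":0.9,"turn":0},{"hand":-1,"dx":0,"dy":0,"dz":0.8,"turn":0},{"hand":-1,"dx":0,"dy":0,"dz":0.4,"turn":0},{"hand":-1,"dx":0,"dy":0,"dz":0,"turn":0}]'
python3 d.py .5435 .2545 .036 19.5; python3 -c "
from h import *
grab('scene','s1.png')
f,s=load('s1.png');i=f['pixels'][230:360,150:300,::-1];cv2.imwrite('pics/s1c.png',cv2.resize(i,None,fx=4,fy=4,interpolation=cv2.INTER_CUBIC))"
```

```text
time_s: 5.35
tool_pos: [0.5477, 0.2512, 0.0462]
eef_rot: [[-0.331, 0.944, 0.004], [0.944, 0.331, 0.004], [0.003, 0.005, -1.0]]
wrist_force: [-0.1, 0.1, 0.2]
opening: 0.0951
t 5.35 pos [0.5477 0.2512 0.0462] yaw 19.34 open 0.0951 F [-0.1  0.1  0.2] T [-0.02 -0.09 -0.02] j [ 18.  38. 101.   0.  40.  -1.]
need units dx,dy,dz [ 0.15 -0.1   0.34] turn -0.03 tilt [0.0041 0.0043]
```

View pics/s1c.png

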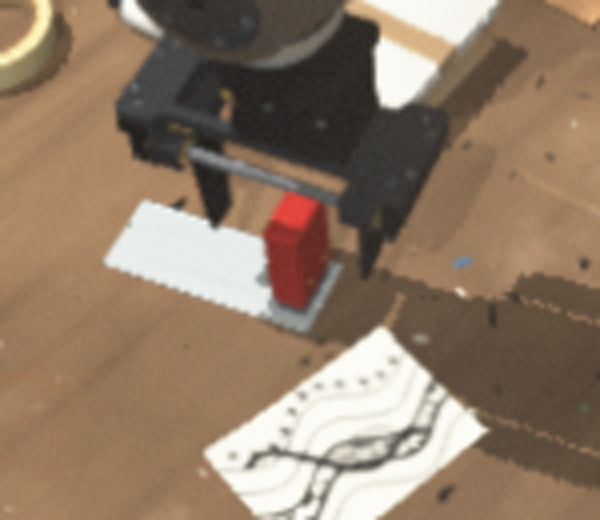

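The handle stands between the open fingers. I'll centre on it and then grip.

```bash
python3 -m pendant '[{"hand":-1,"dx":0.15,"dy":-0.1,"dz":0.3,"turn":0},{"hand":-1,"dx":0,"dy":0,"dz":0,"turn":0},{"hand":1,"dx":0,"dy":0,"dz":0,"turn":0},{"hand":1,"dx":0,"dy":0,"dz":0,"turn":0},{"hand":1,"dx":0,"dy":0,"dz":0,"turn":0},{"hand":1,"dx":0,"dy":0,"dz":0,"turn":0},{"hand":1,"dx":0,"dy":0,"dz":0,"turn":0},{"hand":1,"dx":0,"dy":0,"dz":0,"turn":0}]' 50
python3 d.py .5435 .2545 .036 19.5
```

```text
time_s: 6.2
tool_pos: [0.5455, 0.2556, 0.0416]
eef_rot: [[-0.332, 0.943, 0.012], [0.943, 0.331, 0.007], [0.003, 0.013, -1.0]]
wrist_force: [0.2, -0.2, 0.1]
opening: 0.0528
t 6.2 pos [0.5455 0.2556 0.0416] yaw 19.36 open 0.0528 F [ 0.2 -0.2  0.1] T [ 0.01 -0.12 -0.05] j [ 19.  38. 102.   0.  39.  -1.]
need units dx,dy,dz [-0.01 -0.08  0.19] turn -0.03 tilt [0.0116 0.0069]
```

```bash
python3 -m pendant '[{"hand":1,"dx":0,"dy":0,"dz":0,"turn":0},{"hand":1,"dx":0,"dy":0,"dz":0,"turn":0},{"hand":1,"dx":0,"dy":0,"dz":0,"turn":0},{"hand":1,"dx":0,"dy":0,"dz":0,"turn":0},{"hand":1,"dx":0,"dy":0,"dz":0,"turn":0},{"hand":1,"dx":0,"dy":0,"dz":0,"turn":0},{"hand":1,"dx":0,"dy":0,"dz":0,"turn":0}]'
python3 d.py .5435 .2545 .036 19.5
```

```text
time_s: 6.9
tool_pos: [0.5448, 0.2554, 0.0417]
eef_rot: [[-0.332, 0.943, 0.01], [0.943, 0.332, 0.006], [0.003, 0.012, -1.0]]
wrist_force: [-0.6, -0.2, 1.3]
opening: 0.024
t 6.9 pos [0.5448 0.2554 0.0417] yaw 19.36 open 0.024 F [-0.6 -0.2  1.3] T [-0.1   0.09 -0.05] j [ 19.  38. 102.   0.  39.  -1.]
need units dx,dy,dz [-0.01 -0.05  0.19] turn -0.03 tilt [0.01   0.0063]
```

```bash
python3 -m pendant '[{"hand":1,"dx":0,"dy":0,"dz":0,"turn":0},{"hand":1,"dx":0,"dy":0,"dz":-0.3,"turn":0},{"hand":1,"dx":0,"dy":0,"dz":-0.6,"turn":0},{"hand":1,"dx":0,"dy":0,"dz":-0.8,"turn":0},{"hand":1,"dx":0,"dy":0,"dz":-0.8,"turn":0},{"hand":1,"dx":0,"dy":0,"dz":-0.5,"turn":0},{"hand":1,"dx":0,"dy":0,"dz":-0.2,"turn":0},{"hand":1,"dx":0,"dy":0,"dz":0,"turn":0}]' 60
python3 d.py .4535 -.285 .142 -0.5; python3 -c "
from h import *
grab('wrist','w3.png')
f,s=grab('scene','s2.png');i=f['pixels'][200:350,130:310,::-1];cv2.imwrite('pics/s2c.png',cv2.resize(i,None,fx=4,fy=4,interpolation=cv2.INTER_CUBIC))"
```

```text
time_s: 7.7
tool_pos: [0.5435, 0.2546, 0.1427]
eef_rot: [[-0.331, 0.943, 0.009], [0.943, 0.331, 0.006], [0.003, 0.01, -1.0]]
wrist_force: [0.8, 0.2, -1.8]
opening: 0.0237
t 7.7 pos [0.5435 0.2546 0.1427] yaw 19.36 open 0.0237 F [ 0.8  0.2 -1.8] T [-0.03 -0.03  0.  ] j [19. 30. 98.  0. 51. -1.]
need units dx,dy,dz [-15.98  -8.79  -0.11] turn 3.97 tilt [0.009 0.006]
```

View pics/s2c.png

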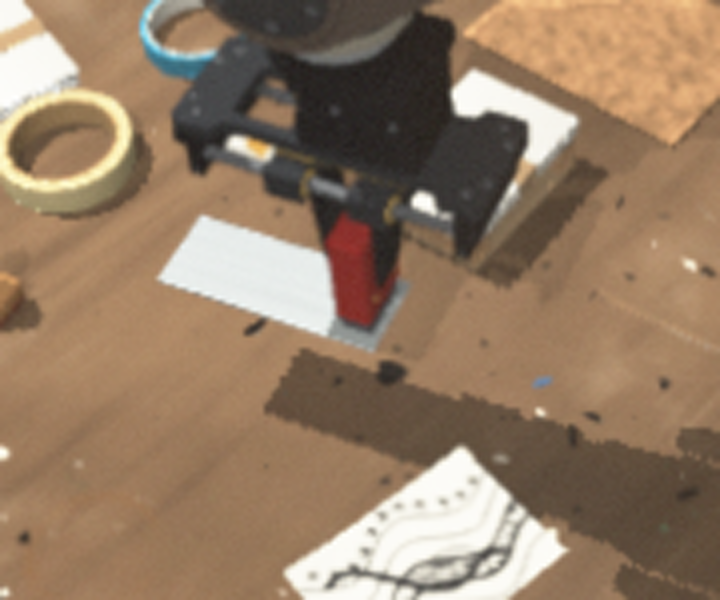

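View pics/w3.png

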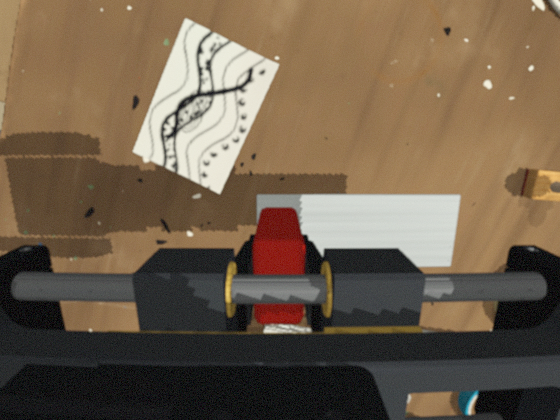

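The lifter is held level, with the blade forward and clear of the table. Now I'll carry it over the deck and mat to in front of the stand.

```bash
python3 -m pendant '[{"hand":1,"dx":-0.4,"dy":-0.15,"dz":0,"turn":0.1},{"hand":1,"dx":-0.8,"dy":-0.3,"dz":0,"turn":0.21},{"hand":1,"dx":-0.9,"dy":-0.32,"dz":0,"turn":0.21},{"hand":1,"dx":-0.9,"dy":-0.32,"dz":0,"turn":0.21},{"hand":1,"dx":-0.9,"dy":-0.32,"dz":0,"turn":0.21},{"hand":1,"dx":-0.9,"dy":-0.32,"dz":0,"turn":0.21},{"hand":1,"dx":-0.9,"dy":-0.32,"dz":0,"turn":0.21},{"hand":1,"dx":-0.9,"dy":-0.32,"dz":0,"turn":0.21},{"hand":1,"dx":-0.9,"dy":-0.32,"dz":0,"turn":0.21},{"hand":1,"dx":-0.9,"dy":-0.32,"dz":0,"turn":0.21},{"hand":1,"dx":-0.9,"dy":-0.32,"dz":0,"turn":0.21},{"hand":1,"dx":-0.9,"dy":-0.32,"dz":0,"turn":0.21},{"hand":1,"dx":-0.9,"dy":-0.32,"dz":0,"turn":0.21},{"hand":1,"dx":-0.9,"dy":-0.32,"dz":0,"turn":0.21},{"hand":1,"dx":-0.9,"dy":-0.32,"dz":0,"turn":0.21},{"hand":1,"dx":-0.9,"dy":-0.32,"dz":0,"turn":0.21},{"hand":1,"dx":-0.9,"dy":-0.32,"dz":0,"turn":0.21},{"hand":1,"dx":-0.7,"dy":-0.32,"dz":0,"turn":0.21},{"hand":1,"dx":-0.4,"dy":-0.15,"dz":0,"turn":0.1},{"hand":1,"dx":0,"dy":0,"dz":0,"turn":0}]'
python3 d.py .4535 -.285 .142 -0.5
```

```text
time_s: 9.8
tool_pos: [0.4389, -0.2693, 0.1238]
eef_rot: [[0.015, 1.0, -0.019], [1.0, -0.015, 0.009], [0.009, -0.019, -1.0]]
wrist_force: [0.8, -0.4, -2.1]
opening: 0.0234
t 9.8 pos [ 0.4389 -0.2693  0.1238] yaw -0.88 open 0.0234 F [ 0.8 -0.4 -2.1] T [-0.   -0.06 -0.04] j [-39.  27. 110.  -0.  45. -38.]
need units dx,dy,dz [-0.51  0.48 -0.62] turn -0.08 tilt [-0.0188  0.0091]
```

```bash
python3 -m pendant '[{"hand":1,"dx":-0.25,"dy":0.25,"dz":0,"turn":-0.05},{"hand":1,"dx":-0.2,"dy":0.2,"dz":0,"turn":0},{"hand":1,"dx":0,"dy":0,"dz":0,"turn":0}]'
python3 d.py .4535 -.285 .064 -0.5
python3 -c "
from h import *
grab('wrist','w4.png')
f,s=grab('scene','s3.png');i=f['pixels'][120:270,260:440,::-1];cv2.imwrite('pics/s3c.png',cv2.resize(i,None,fx=4,fy=4,interpolation=cv2.INTER_CUBIC))"
```

```text
time_s: 10.1
tool_pos: [0.4537, -0.2826, 0.123]
eef_rot: [[0.009, 1.0, -0.019], [1.0, -0.009, 0.01], [0.01, -0.019, -1.0]]
wrist_force: [-0.1, -0.6, -1.4]
opening: 0.0233
t 10.1 pos [ 0.4537 -0.2826  0.123 ] yaw -0.52 open 0.0233 F [-0.1 -0.6 -1.4] T [-0.03 -0.02  0.  ] j [-39.  28. 107.  -0.  46. -38.]
need units dx,dy,dz [-0.1   0.03  1.97] turn -0.0 tilt [-0.0193  0.0098]
```

View pics/w4.png

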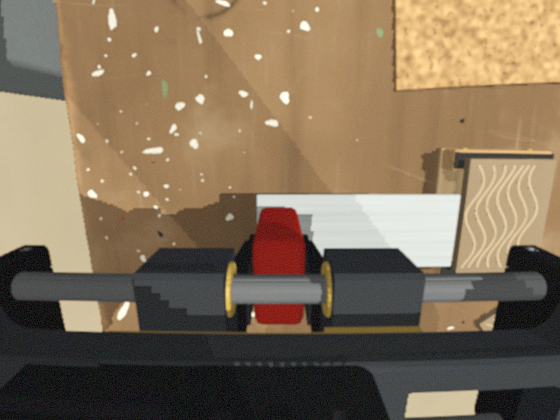

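View pics/s3c.png

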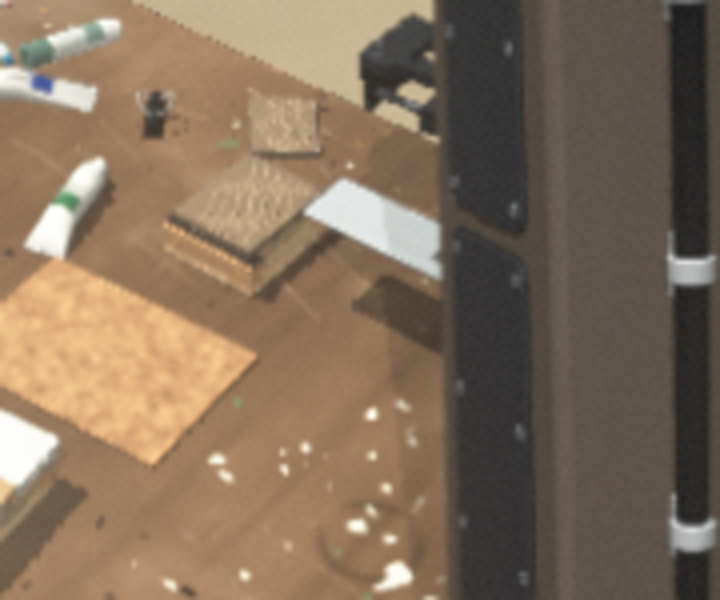

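```bash
cat > lift.py <<'E'
from h import *
def Rz(a): a=np.radians(a); return np.array([[np.cos(a),-np.sin(a),0],[np.sin(a),np.cos(a),0],[0,0,1]])
R0=np.array([[-0.332,0.943,0.010],[0.943,0.332,0.0063],[0.003,0.012,-1.0]])
p0=np.array([.5448,.2554,.0417]); RL0=Rz(19.36)
o0=np.array([.5448,.2554,0])+RL0@[.085,0,0]   # handle on the tool axis at grip
g=np.array([.5448,.2554,.06])
Rr=R0.T@RL0; tr=R0.T@(o0-p0)
def lifter(s):
    R=np.array(s['eef_rot']);return R@Rr, R@tr+s['tool_pos']
def rep(s=None):
    s=s or env.sense();R,o=lifter(s)
    B=np.array([[.042,.027,0],[.042,-.027,0],[-.1,-.027,0],[-.1,.027,0]])@R.T+o
    print('lifter origin',o.round(4),'yaw',np.degrees(np.arctan2(R[1,0],R[0,0])).round(2),'slope x,y',R[2,0].round(4),R[2,1].round(4))
    print('underside z FL FR BR BL',B[:,2].round(4),'front x',B[:2,0].round(4))
    return R,o
E
python3 - <<'E'
from lift import *
f,s=load('w4.png');R,o=rep(s)
C=np.array([[.042,.027,.0025],[.042,-.027,.0025],[-.1,.027,.0025]])@R.T+o
print(proj(f,C,s).round(1))
f,s=load('w3.png');R,o=rep(s)
C=np.array([[.042,.027,.0025],[.042,-.027,.0025],[-.1,.027,.0025]])@R.T+o
print(proj(f,C,s).round(1))
E
```

```text
lifter origin [ 0.5374 -0.2832  0.0787] yaw -0.55 slope x,y -0.0309 0.007
underside z FL FR BR BL [0.0776 0.0772 0.0816 0.082 ] front x [0.5796 0.5791]
[[459.  194.2]
 [448.7 266. ]
 [254.9 194.2]]
lifter origin [0.6236 0.2827 0.1009] yaw 19.32 slope x,y -0.0011 0.0
underside z FL FR BR BL [0.1008 0.1008 0.101  0.101 ] front x [0.6543 0.6722]
[[459.2 194. ]
 [448.8 265.8]
 [255.1 194. ]]
```

The lifter is rigid in the hand: the model predicts the blade corners to about 2 px. The blade slopes 1.8° down at the front. I'll lower it in front of the stand.

```bash
python3 -m pendant '[{"hand":1,"dx":-0.1,"dy":0,"dz":0.4,"turn":0},{"hand":1,"dx":0,"dy":0,"dz":0.7,"turn":0},{"hand":1,"dx":0,"dy":0,"dz":0.6,"turn":0},{"hand":1,"dx":0,"dy":0,"dz":0.2,"turn":0},{"hand":1,"dx":0,"dy":0,"dz":0,"turn":0}]'
python3 -c "
from lift import *
rep();s=env.sense();print(s['tool_pos'],s['wrist_force'])"
```

```text
time_s: 10.7
tool_pos: [0.4518, -0.2828, 0.0622]
eef_rot: [[0.006, 1.0, -0.02], [1.0, -0.006, 0.01], [0.01, -0.02, -1.0]]
wrist_force: [-1.1, 0.2, -1.8]
opening: 0.024
lifter origin [ 0.5354 -0.2831  0.0178] yaw -0.38 slope x,y -0.0318 0.0077
underside z FL FR BR BL [0.0167 0.0163 0.0208 0.0212] front x [0.5776 0.5772]
[ 0.45184507 -0.28282968  0.06219796] [-1.07954198  0.1953898  -1.78394088]
```

```bash
python3 -m pendant '[{"hand":1,"dx":-0.05,"dy":0.3,"dz":0,"turn":0},{"hand":1,"dx":0,"dy":0.5,"dz":0,"turn":0},{"hand":1,"dx":0,"dy":0.5,"dz":-0.02,"turn":0},{"hand":1,"dx":0,"dy":0.3,"dz":-0.02,"turn":0},{"hand":1,"dx":0,"dy":0,"dz":0,"turn":0}]'
python3 -c "
from lift import *
rep();s=env.sense();print(s['tool_pos'],s['wrist_force'])
grab('wrist','w5.png')"
```

```text
time_s: 11.2
tool_pos: [0.5045, -0.2856, 0.0651]
eef_rot: [[0.006, 1.0, -0.017], [1.0, -0.006, 0.008], [0.008, -0.017, -1.0]]
wrist_force: [-0.0, 0.4, -2.1]
opening: 0.0235
lifter origin [ 0.5882 -0.286   0.021 ] yaw -0.38 slope x,y -0.0283 0.0053
underside z FL FR BR BL [0.02   0.0197 0.0237 0.024 ] front x [0.6304 0.63  ]
[ 0.50445278 -0.28563064  0.06513698] [-0.02491564  0.40643563 -2.14344481]
```

View pics/w5.png

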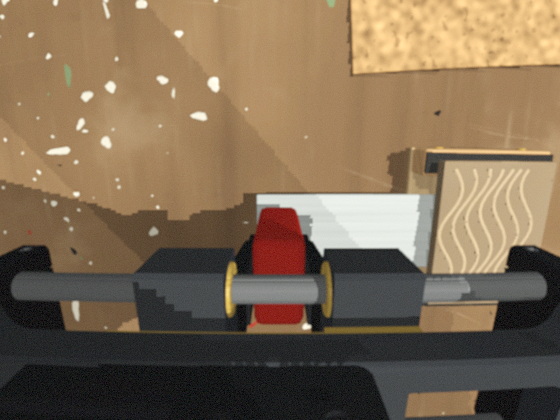

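```bash
python3 -m pendant '[{"hand":1,"dx":0,"dy":0.3,"dz":0.06,"turn":0},{"hand":1,"dx":0,"dy":0.5,"dz":0.06,"turn":0},{"hand":1,"dx":0,"dy":0.5,"dz":0.06,"turn":0},{"hand":1,"dx":0,"dy":0.4,"dz":0.03,"turn":0},{"hand":1,"dx":0,"dy":0.1,"dz":0,"turn":0},{"hand":1,"dx":0,"dy":0,"dz":0,"turn":0}]'
python3 -c "
from lift import *
rep();s=env.sense();print(s['tool_pos'],s['wrist_force'])
grab('wrist','w6.png')"
```

```text
time_s: 11.85
tool_pos: [0.5593, -0.2859, 0.0577]
eef_rot: [[0.008, 1.0, -0.018], [1.0, -0.007, 0.009], [0.009, -0.018, -1.0]]
wrist_force: [-0.2, 0.2, -1.5]
opening: 0.0236
lifter origin [ 0.643  -0.2863  0.0135] yaw -0.46 slope x,y -0.0296 0.006
underside z FL FR BR BL [0.0124 0.0121 0.0163 0.0166] front x [0.6852 0.6848]
[ 0.55933772 -0.28587913  0.05770457] [-0.18446336  0.16698797 -1.52351603]
```

View pics/w6.png

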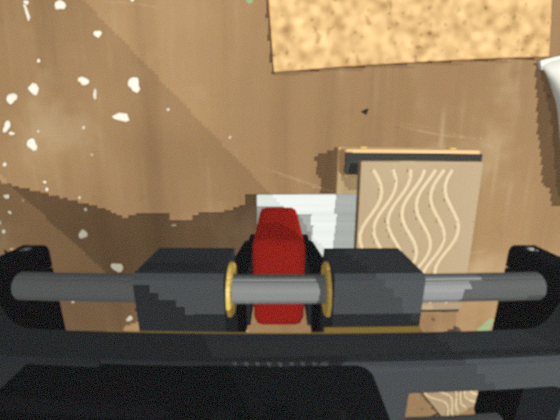

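```bash
python3 - <<'E'
from lift import *
f,s=load('w6.png')
im=f['pixels'][:,:,::-1];cv2.imwrite('pics/w6c.png',cv2.resize(im[135:285,320:500],None,fx=4,fy=4,interpolation=cv2.INTER_CUBIC))
E
```

```text
(no output)
```

View pics/w6c.png

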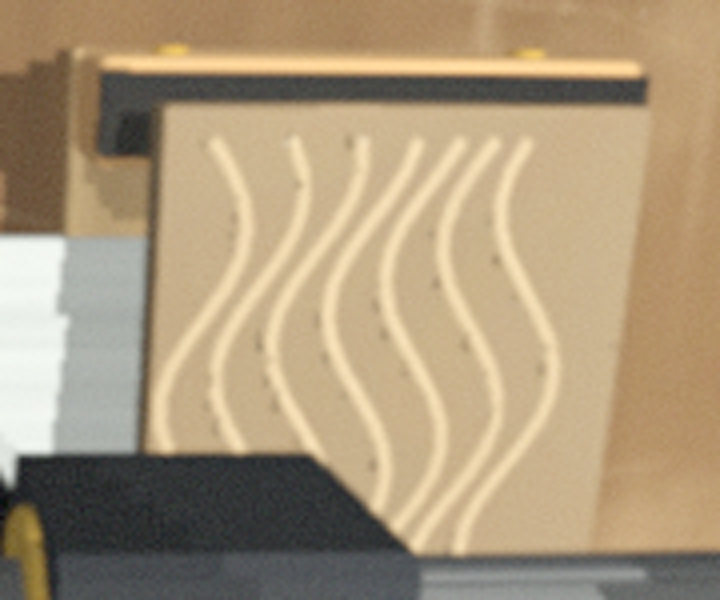

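```bash
python3 - <<'E'
from lift import *
f,s=load('w6.png')
q=np.array([(162,104),(650,106),(150,430),(608,460)])/4+[320,135]-.4
print(toplane(f,q,.039,s).round(4))
q=np.array([(100,74),(645,74)])/4+[320,135]-.4
print(toplane(f,q,.030,s).round(4))
R,o=lifter(s); print(o)
E
```

```text
[[ 0.6087 -0.2346  0.039 ]
 [ 0.6834 -0.2347  0.039 ]
 [ 0.6095 -0.286   0.039 ]
 [ 0.6847 -0.2916  0.039 ]]
[[ 0.601  -0.2306  0.03  ]
 [ 0.6877 -0.2304  0.03  ]]
[ 0.64302949 -0.28631424  0.0135066 ]
```

```bash
python3 -m pendant '[{"hand":1,"dx":0.05,"dy":0.1,"dz":0,"turn":0},{"hand":1,"dx":0,"dy":0,"dz":-0.1,"turn":0},{"hand":1,"dx":0,"dy":0,"dz":-0.2,"turn":0},{"hand":1,"dx":0,"dy":0,"dz":-0.2,"turn":0},{"hand":1,"dx":0,"dy":0,"dz":-0.2,"turn":0},{"hand":1,"dx":0,"dy":0,"dz":-0.2,"turn":0},{"hand":1,"dx":0,"dy":0,"dz":-0.2,"turn":0},{"hand":1,"dx":0,"dy":0,"dz":-0.2,"turn":0},{"hand":1,"dx":0,"dy":0,"dz":-0.1,"turn":0},{"hand":1,"dx":0,"dy":0,"dz":0,"turn":0}]'
python3 -c "
from lift import *
rep();s=env.sense();print(s['tool_pos'],s['wrist_force'],s['torque'])
grab('wrist','w7.png');grab('top','t7.png')
f,s=grab('scene','s7.png');i=f['pixels'][120:270,260:440,::-1];cv2.imwrite('pics/s7c.png',cv2.resize(i,None,fx=4,fy=4,interpolation=cv2.INTER_CUBIC))"
```

```text
time_s: 12.9
tool_pos: [0.5617, -0.2849, 0.1046]
eef_rot: [[0.009, 1.0, -0.018], [1.0, -0.009, 0.009], [0.009, -0.018, -1.0]]
wrist_force: [0.8, -0.2, -2.7]
opening: 0.0241
lifter origin [ 0.6454 -0.2854  0.0604] yaw -0.52 slope x,y -0.0298 0.0059
underside z FL FR BR BL [0.0593 0.059  0.0632 0.0635] front x [0.6876 0.6871]
[ 0.56169218 -0.28489411  0.10460317] [ 0.82517421 -0.17909801 -2.70805191] [-0.03583794  0.00676327  0.00194855]
```

View pics/w7.png

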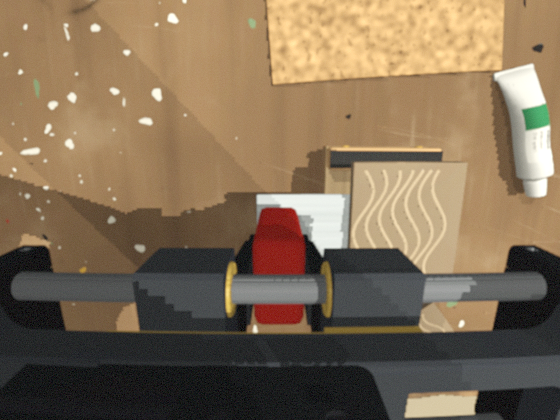

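View pics/s7c.png

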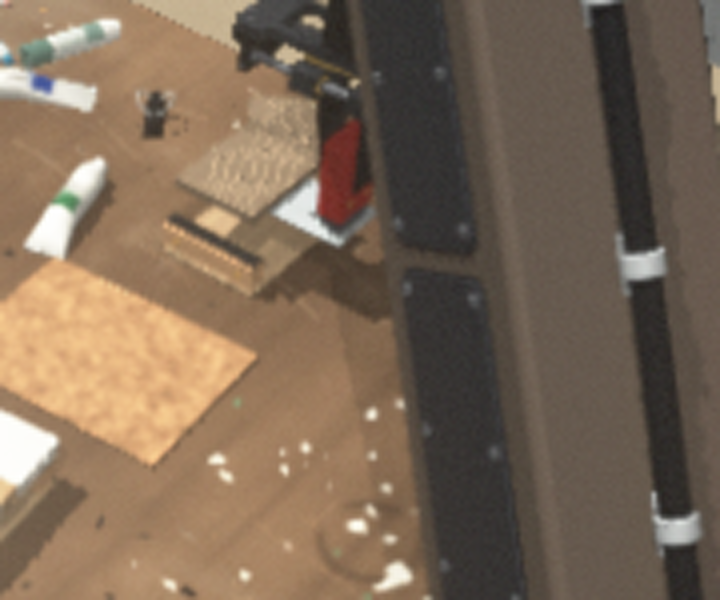

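The block lies on the blade and is clear of the rails. I'll carry it slowly, with gentle ramps, to the mat centre at about (0.648, -0.100), yaw about 3.8°.

```bash
python3 -m pendant '[{"hand":1,"dx":0.15,"dy":0,"dz":0,"turn":0},{"hand":1,"dx":0.3,"dy":0,"dz":0,"turn":-0.08},{"hand":1,"dx":0.45,"dy":0,"dz":0,"turn":-0.08},{"hand":1,"dx":0.5,"dy":0,"dz":0,"turn":-0.08},{"hand":1,"dx":0.5,"dy":0,"dz":0,"turn":-0.08},{"hand":1,"dx":0.5,"dy":0,"dz":0,"turn":-0.08},{"hand":1,"dx":0.5,"dy":0,"dz":0,"turn":-0.08},{"hand":1,"dx":0.5,"dy":0,"dz":0,"turn":-0.08},{"hand":1,"dx":0.5,"dy":0,"dz":0,"turn":-0.08},{"hand":1,"dx":0.5,"dy":0,"dz":0,"turn":-0.08},{"hand":1,"dx":0.4,"dy":0,"dz":0,"turn":-0.04},{"hand":1,"dx":0.25,"dy":0,"dz":0,"turn":0},{"hand":1,"dx":0.1,"dy":0,"dz":0,"turn":0},{"hand":1,"dx":0,"dy":0,"dz":0,"turn":0}]'
python3 d.py .5645 -.1051 .1046 3.8;python3 -c "
from lift import *
rep();s=env.sense()
grab('wrist','w8.png');grab('top','t8.png')
f,s=grab('scene','s8.png');i=f['pixels'][120:300,200:430,::-1];cv2.imwrite('pics/s8c.png',cv2.resize(i,None,fx=3,fy=3,interpolation=cv2.INTER_CUBIC))"
```

```text
time_s: 14.45
tool_pos: [0.5561, -0.1143, 0.105]
eef_rot: [[-0.066, 0.998, -0.02], [0.998, 0.066, 0.01], [0.012, -0.02, -1.0]]
wrist_force: [-0.1, -0.0, -3.2]
opening: 0.0241
t 14.45 pos [ 0.5561 -0.1143  0.105 ] yaw 3.8 open 0.0241 F [-0.1 -0.  -3.2] T [ 0.03 -0.05  0.03] j [-18.  32. 103.   0.  47. -22.]
need units dx,dy,dz [0.29 0.3  0.01] turn -0.0 tilt [-0.0202  0.0103]
lifter origin [ 0.6395 -0.1084  0.0607] yaw 3.77 slope x,y -0.031 0.0089
underside z FL FR BR BL [0.0597 0.0592 0.0636 0.0641] front x [0.6796 0.6832]
```

View pics/w8.png

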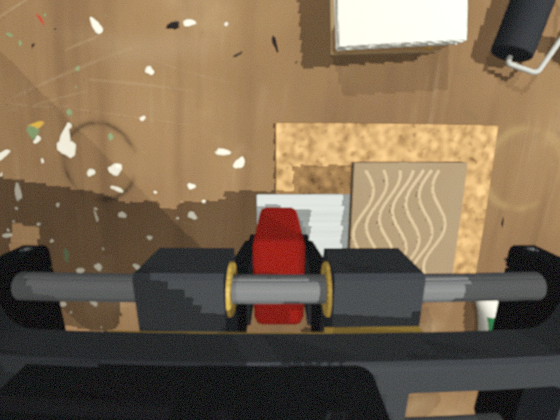

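View pics/s8c.png

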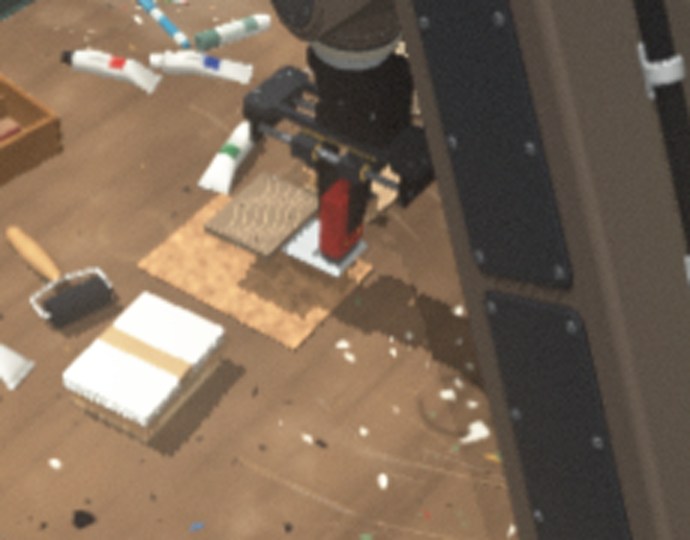

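```bash
python3 - <<'E'
from lift import *
f,s=load('w8.png')
P=toplane(f,[(276,123.5),(497,125.5)],.004,s)[:,:2];print('mat left edge',P.round(4))
d=P[1]-P[0];L=np.linalg.norm(d);d/=L;n=np.array([-d[1],d[0]])
print('len',L,'ang',np.degrees(np.arctan2(d[1],d[0])),'centre',P.mean(0)-n*.07)
R,o=lifter(s)
# block top corners in lifter frame: intersect with plane zl=.0115
c,Rc=pose(f,s);D=ray(f,[(351.5,162),(465.5,163),(458,268)])@Rc.T
cl=R.T@(c-o);Dl=D@R
print((cl+Dl*((.0115-cl[2])/Dl[:,2])[:,None]).round(4))
E
```

```text
mat left edge [[ 0.5476 -0.0386]
 [ 0.7357 -0.0257]]
len 0.18858099947658538 ang 3.920268037362374 centre [ 0.64644301 -0.101986  ]
[[-0.0375  0.0496  0.0115]
 [ 0.038   0.0495  0.0115]
 [ 0.0436 -0.0246  0.0115]]
```

The block is centred on the blade to within 1 mm. The wrist view puts the mat centre at (0.6464, -0.102) and the top view at (0.648, -0.100), so they agree. I'll correct by 7 mm each way and lower.

```bash
python3 -m pendant '[{"hand":1,"dx":0.1,"dy":0.12,"dz":0.1,"turn":0},{"hand":1,"dx":0.1,"dy":0.12,"dz":0.25,"turn":0},{"hand":1,"dx":0,"dy":0,"dz":0.35,"turn":0},{"hand":1,"dx":0,"dy":0,"dz":0.35,"turn":0},{"hand":1,"dx":0,"dy":0,"dz":0.3,"turn":0},{"hand":1,"dx":0,"dy":0,"dz":0.15,"turn":0},{"hand":1,"dx":0,"dy":0,"dz":0,"turn":0}]'
python3 -c "
from lift import *
rep();s=env.sense();print(s['wrist_force'],s['torque'])"
```

```text
time_s: 15.3
tool_pos: [0.562, -0.1087, 0.0544]
eef_rot: [[-0.063, 0.998, -0.022], [0.998, 0.063, 0.011], [0.012, -0.021, -1.0]]
wrist_force: [0.5, -0.7, -2.4]
opening: 0.0238
lifter origin [ 0.6454 -0.103   0.0099] yaw 3.61 slope x,y -0.033 0.0096
underside z FL FR BR BL [0.0088 0.0082 0.0129 0.0135] front x [0.6856 0.6889]
[ 0.49419287 -0.71759149 -2.41934776] [-0.09512761 -0.02009521 -0.0244506 ]
```

```bash
python3 -m pendant '[{"hand":1,"dx":0.07,"dy":0.05,"dz":0.05,"turn":0},{"hand":1,"dx":0,"dy":0,"dz":0.07,"turn":0},{"hand":1,"dx":0,"dy":0,"dz":0.07,"turn":0},{"hand":1,"dx":0,"dy":0,"dz":0.05,"turn":0},{"hand":1,"dx":0,"dy":0,"dz":0.05,"turn":0}]'
python3 -c "
from lift import *
rep();s=env.sense();print(s['wrist_force'],s['torque'])"
```

```text
time_s: 15.8
tool_pos: [0.5635, -0.1063, 0.0476]
eef_rot: [[-0.064, 0.998, -0.02], [0.998, 0.064, 0.01], [0.011, -0.02, -1.0]]
wrist_force: [-11.7, 1.4, 18.5]
opening: 0.0235
lifter origin [ 0.6469 -0.1006  0.0033] yaw 3.63 slope x,y -0.031 0.0087
underside z FL FR BR BL [0.0022 0.0017 0.0061 0.0066] front x [0.6871 0.6905]
[-11.73860002   1.41562207  18.48480734] [0.11834206 0.08306441 0.09298653]
```

```bash
python3 -m pendant '[{"hand":1,"dx":0,"dy":0,"dz":0.04,"turn":0},{"hand":1,"dx":0,"dy":0,"dz":0.04,"turn":0},{"hand":1,"dx":0,"dy":0,"dz":0.04,"turn":0},{"hand":1,"dx":0,"dy":0,"dz":0.04,"turn":0}]'
python3 -c "
from lift import *
rep();s=env.sense();print(s['wrist_force'],s['torque'])"
```

```text
time_s: 16.2
tool_pos: [0.5634, -0.1063, 0.0473]
eef_rot: [[-0.064, 0.998, -0.016], [0.998, 0.064, 0.009], [0.01, -0.015, -1.0]]
wrist_force: [-6.9, 0.5, 10.2]
opening: 0.0238
lifter origin [ 0.647  -0.1007  0.0033] yaw 3.66 slope x,y -0.0267 0.0069
underside z FL FR BR BL [0.0024 0.002  0.0058 0.0062] front x [0.6872 0.6906]
[-6.94187977  0.45567156 10.15503488] [0.1191881  0.0877953  0.06085858]
```

Pressing gently is levelling the blade, so I'll continue.

```bash
python3 -m pendant '[{"hand":1,"dx":0,"dy":0,"dz":0.06,"turn":0},{"hand":1,"dx":0,"dy":0,"dz":0.06,"turn":0},{"hand":1,"dx":0,"dy":0,"dz":0.06,"turn":0},{"hand":1,"dx":0,"dy":0,"dz":0.06,"turn":0},{"hand":1,"dx":0,"dy":0,"dz":0.06,"turn":0},{"hand":1,"dx":0,"dy":0,"dz":0.06,"turn":0},{"hand":1,"dx":0,"dy":0,"dz":0.06,"turn":0},{"hand":1,"dx":0,"dy":0,"dz":0.06,"turn":0},{"hand":1,"dx":0,"dy":0,"dz":0.06,"turn":0},{"hand":1,"dx":0,"dy":0,"dz":0.06,"turn":0}]'
python3 -c "
from lift import *
rep();s=env.sense();print(s['wrist_force'],s['torque'])"
```

```text
time_s: 17.2
tool_pos: [0.5627, -0.1062, 0.0454]
eef_rot: [[-0.065, 0.998, -0.001], [0.998, 0.065, 0.004], [0.004, -0.001, -1.0]]
wrist_force: [-10.0, 2.5, 18.8]
opening: 0.024
lifter origin [ 0.647  -0.1007  0.0027] yaw 3.72 slope x,y -0.0127 0.0015
underside z FL FR BR BL [0.0022 0.0021 0.0039 0.004 ] front x [0.6871 0.6906]
[-10.00249395   2.5431659   18.81081923] [0.2996213  0.34915993 0.01702325]
```

```bash
python3 -m pendant '[{"hand":1,"dx":0,"dy":0,"dz":0.06,"turn":0},{"hand":1,"dx":0,"dy":0,"dz":0.06,"turn":0},{"hand":1,"dx":0,"dy":0,"dz":0.06,"turn":0},{"hand":1,"dx":0,"dy":0,"dz":0.06,"turn":0},{"hand":1,"dx":0,"dy":0,"dz":0.06,"turn":0},{"hand":1,"dx":0,"dy":0,"dz":0.06,"turn":0},{"hand":1,"dx":0,"dy":0,"dz":0.04,"turn":0},{"hand":1,"dx":0,"dy":0,"dz":0,"turn":0}]'
python3 -c "
from lift import *
rep();s=env.sense();print(s['wrist_force'],s['torque'])"
```

```text
time_s: 18.0
tool_pos: [0.5627, -0.1062, 0.046]
eef_rot: [[-0.066, 0.998, 0.006], [0.998, 0.066, 0.001], [0.001, 0.006, -1.0]]
wrist_force: [-0.1, 0.2, -2.4]
opening: 0.0239
lifter origin [ 0.6473 -0.1008  0.0038] yaw 3.75 slope x,y -0.0053 -0.0016
underside z FL FR BR BL [0.0036 0.0037 0.0044 0.0043] front x [0.6874 0.691 ]
[-0.12264986  0.17389557 -2.42016178] [0.03240487 0.02303775 0.06007977]
```

The blade is now flat on the mat at z≈4 mm. One small settle, then I'll open.

```bash
python3 -m pendant '[{"hand":1,"dx":0,"dy":0,"dz":0.04,"turn":0},{"hand":1,"dx":0,"dy":0,"dz":0.03,"turn":0}]'
python3 -m pendant '[{"hand":0.4,"dx":0,"dy":0,"dz":0,"turn":0},{"hand":0,"dx":0,"dy":0,"dz":0,"turn":0},{"hand":-0.2,"dx":0,"dy":0,"dz":0,"turn":0},{"hand":-0.3,"dx":0,"dy":0,"dz":0,"turn":0},{"hand":-0.3,"dx":0,"dy":0,"dz":0,"turn":0},{"hand":-0.3,"dx":0,"dy":0,"dz":0,"turn":0}]'
python3 d.py .5627 -.1062 .046 3.7
```

```text
time_s: 18.2
tool_pos: [0.563, -0.1064, 0.0454]
eef_rot: [[-0.066, 0.998, 0.007], [0.998, 0.066, 0.001], [0.001, 0.007, -1.0]]
wrist_force: [-5.9, 1.9, 17.0]
opening: 0.0234
time_s: 18.8
tool_pos: [0.5639, -0.1067, 0.0456]
eef_rot: [[-0.066, 0.998, 0.01], [0.998, 0.066, 0.0], [-0.0, 0.01, -1.0]]
wrist_force: [0.4, -0.4, 0.2]
opening: 0.0602
t 18.8 pos [ 0.5639 -0.1067  0.0456] yaw 3.78 open 0.0602 F [ 0.4 -0.4  0.2] T [ 0.02 -0.12  0.04] j [-17.  37. 106.   0.  37. -21.]
need units dx,dy,dz [ 0.02 -0.04 -0.01] turn 0.02 tilt [0.0095 0.0003]
```

```bash
python3 -m pendant '[{"hand":-0.3,"dx":0,"dy":0,"dz":-0.3,"turn":0},{"hand":-0.3,"dx":0,"dy":0,"dz":-0.6,"turn":0},{"hand":-0.3,"dx":0,"dy":0,"dz":-0.8,"turn":0},{"hand":-0.3,"dx":0,"dy":0,"dz":-0.9,"turn":0},{"hand":-0.3,"dx":0,"dy":0,"dz":-0.9,"turn":0},{"hand":-0.3,"dx":0,"dy":0,"dz":-0.9,"turn":0},{"hand":-0.3,"dx":-0.5,"dy":0,"dz":-0.6,"turn":0},{"hand":-0.3,"dx":-0.9,"dy":0,"dz":-0.2,"turn":0},{"hand":-0.3,"dx":-0.9,"dy":0,"dz":0,"turn":0},{"hand":-0.3,"dx":-0.6,"dy":0,"dz":0,"turn":0},{"hand":-0.3,"dx":-0.2,"dy":0,"dz":0,"turn":0},{"hand":-0.3,"dx":0,"dy":0,"dz":0,"turn":0}]'
python3 -c "
from h import *
grab('wrist','w9.png');grab('top','t9.png')
f,s=grab('scene','s9.png');i=f['pixels'][120:300,200:430,::-1];cv2.imwrite('pics/s9c.png',cv2.resize(i,None,fx=3,fy=3,interpolation=cv2.INTER_CUBIC))"
```

```text
time_s: 20.0
tool_pos: [0.568, -0.2017, 0.2148]
eef_rot: [[-0.067, 0.998, 0.012], [0.998, 0.067, -0.001], [-0.002, 0.012, -1.0]]
wrist_force: [-0.2, -0.8, 0.3]
opening: 0.0619
```

View pics/w9.png

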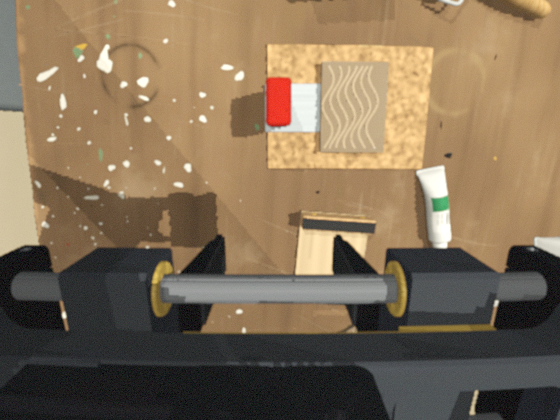

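View pics/s9c.png

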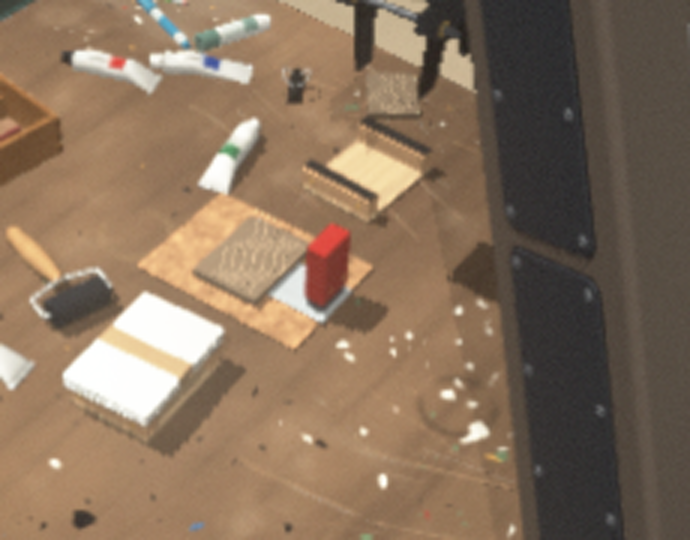

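View pics/t9.png

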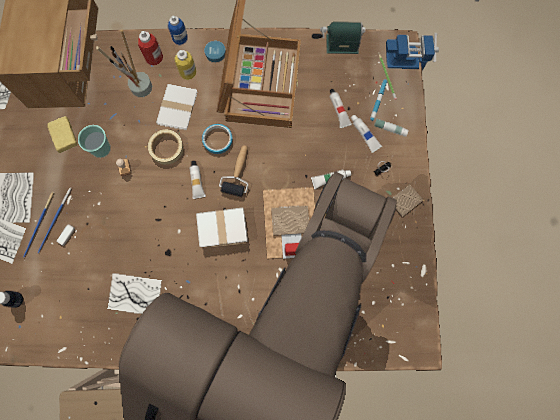

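The wrist view shows the block at (353,107) flat on the blade, mid-mat (mat from (267,45) to (432,168)). The handle at (279,102) is free and the stand is empty. I'll do one numeric check before handing in.

```bash
python3 - <<'E'
from h import *
f,s=load('w9.png')
B=toplane(f,[(322,61),(389,62),(384,153),(321,150)],.0155,s)[:,:2]
M=toplane(f,[(267,45),(432,47),(424,168),(268,168)],.004,s)[:,:2]
for n,P in(('block',B),('mat',M)):
    e=np.roll(P,-1,0)-P;print(n,P.mean(0).round(4),np.linalg.norm(e,axis=1).round(4),np.degrees(np.arctan2(*e[0][::-1])).round(1))
a,b=load('top0.png')[0]['pixels'],load('t9.png')[0]['pixels']
print('deck change',np.abs(a[205:252,192:250].astype(int)-b[205:252,192:250]).mean())
st=env.sense();print(st['time_s'],st['wrist_force'],np.abs(st['dq']).max())
env.finish_job()
E
```

```text
block [ 0.6505 -0.1009] [0.0748 0.1003 0.0746 0.097 ] 4.0
mat [ 0.6471 -0.1017] [0.1885 0.1389 0.1924 0.1381] 4.2
deck change 6.689288334556126
20.15 [ 0.47836262 -0.1153222   0.1584578 ] 0.3852910344415536
the job is handed in; nothing more can be done
```

```bash
python3 - <<'E'
from h import *
a,b=load('top0.png')[0]['pixels'].astype(int),load('t9.png')[0]['pixels'].astype(int)
for n,r in(('deck',(205,252,192,250)),('other packet',(83,130,155,200)),('bare table',(275,300,180,240))):
    print(n,np.abs(a[r[0]:r[1],r[2]:r[3]]-b[r[0]:r[1],r[2]:r[3]]).mean().round(2))
def c(im):
    k=np.zeros(im.shape[:2],np.uint8);k[200:255,190:252]=(im.min(2)>170)[200:255,190:252]*255
    return cv2.minAreaRect(np.argwhere(k)[:,::-1].astype(np.float32))
print(c(a),c(b))
E
```

```text
deck 6.69
other packet 6.88
bare table 6.17
((220.8077392578125, 226.96157836914062), (33.861480712890625, 47.50529861450195), 82.87498474121094) ((220.74620056152344, 226.96926879882812), (33.861480712890625, 47.62933349609375), 82.87498474121094)
```

The lino block is lying flat on the lifter's blade in the middle of the cork mat. The gripper is clear, and I handed the job in at 20.2 s.

I gripped the lifter by its red handle and slid the blade between the rails of the stand. I then lifted the block off and lowered it onto the mat. The blade had tilted about 1.8° nose-down during the carry, so I pressed it gently flat (about 19 N at the wrist in my readings) before opening the gripper.

- **Position:** in the last wrist picture the block centre is about 3.5 mm from the mat centre, nearly all of it along x. The block and the mat are turned the same way to within 0.2°.
- **Disagreement:** the pose model based on the grip had the lifter's origin, where the block's middle belongs, within 1 mm of the mat centre. The difference from 3.5 mm could be pixel-reading error or a small slide of the block as the blade was levelled.
- **Card deck:** the deck is where it was. Its outline moved less than 0.1 px, and its change between pictures (6.7) matched things I never touched (6.2–6.9).
- **Inked face:** I saw no gripper contact with it in any picture; the fingertips stayed about 30 mm above it.

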